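# Set the sample positioner to its mark with the backlash taken up

### The arm

A 6-joint arm with a two-finger parallel gripper is mounted at the origin on the work surface. World frame = base frame: x ahead of the robot, y to its left, z up, the work surface at z = 0. Lengths are in m, angles in rad, forces in N, time in s.
With the tool pointing down it reaches from about 0.35 to 0.8 m from the base axis. Payload 7.3 kg.
Tool frame: the origin (TCP) lies between the finger pads; the fingertips stand 25 mm ahead of it and the grasp point (between the pads) lies 6 mm ahead of it (r.tip_extent is the distance from the TCP to the fingertips, in m); z points along the fingers, y is the direction in which the jaws open and shut (so a half turn about z gives the same grasp; the last joint's range is limited). The gripper opens to 85 mm and grips with 20 to 120 N. Pads are 22 mm wide; open, the fingers measure 114 mm over their backs; the gripper's body (76 mm by 85 mm) begins 54 mm behind the grasp point. The pads swing forward as they close: fully open they stand 13 mm farther back than shut.
Start: joints at [-1.351, 0.342, 1.524, -0, 1.275, -0.146], TCP at [0.188, -0.49, 0.256] pointing down, gripper open.
Joint ranges: [-2.53, 2.53], [-0.77, 2.02], [0.04, 2.7], [-1, 4.14], [0.28, 2.66], [-3.11, 3.11]. Speed limits (rad/s): [2.57, 2.57, 3.14, 3.14, 3.14, 3.14].

### API

Orientations are given as a unit quaternion [x, y, z, w].
In Python, from workcell import r, command_gripper, optics gives the robot as it stands. The module is installed in compiled form; this text tells all that it offers. Calls block until the motion is done:
- r.reach(position, orientation): joint-space move of the TCP to a pose.
- r.move_straight(position, orientation=None, speed=0.15, max_force=None): straight line of the TCP; orientation=None keeps the orientation; speed is the mean speed in m/s. With max_force (N) it stops when the force on the tool has changed by that much, and returns True; else False.
- r.movej(angles): joint-space move.
- command_gripper(opening, force=None): finger opening in m; force is the grip in N (None keeps the last); returns when the fingers have stopped.
- r.hold(seconds).
- r.solve_ik(position, orientation): joint angles nearest the present ones, or None.
- r.read_state(): the state.
- optics.get_image(name): name is "side" or "top"; returns (picture, depth): 420x560x3 uint8, red, green, blue; 420x560 float32, m along the optical axis (not along the pixel's ray), 0 where there is no reading.
- optics.camera_model(name): a dict with "K" (3x3 intrinsics, pixels), "R" (3x3) and "t" (3): a world point X has camera coordinates R X + t. Camera axes: x right, y down, z forward; pixel columns grow to the right and rows downward; lengths in m; the calibration is good to about 2 mm. A picture is of the moment at which its call begins. camera_model takes no time and is no camera call.
A pose or a line that the arm cannot do raises r.PlanningError and nothing moves.
- r.finish_job(): hands the job in, once; it reports no verdict.
The state is a dict: "time_s": time; "joint_positions": joint angles; "dq": joint speeds; "tau": joint torques, N m; "eef_pos": TCP position; "eef_rot": TCP orientation; "contact_force": force on the tool from outside, world axes, zero at the start; "torque": the same for the moment, N m; "grip_width": finger opening in m.
Only numpy, scipy, OpenCV 4.12 (cv2) and the standard library are available. Lean on these libraries where they do the work, as an engineer would, in place of code of your own. Each camera call takes 0.05 s, during which the arm holds its last target. There are 200 camera calls.

### The job

The hand-cranked sample positioner has been wound clockwise past its mark and its worn screw has slack. Wind the handwheel back anticlockwise past the mark until you feel the screw has picked up and really carried the stage back beyond its position for that mark, then come back clockwise and stop with the red dial line on the red pointer, so that the slack is taken up clockwise; let go of it there. Never wind so hard, above all against the end stop, that the sprung clutch of the crank gives way, and leave the other things on the bench where they stand.

Things in the scene. Friction and masses are not known exactly. Their poses are not given: they have to be found in the camera images.
- positioner: Sample positioner fixed to the bench: beige housing 126 x 126 x 90 mm with an upright-axis handwheel on top, and a low grey slide bed that runs from it to its +y side as far as y = 375 mm, 120 mm wide. A fixed post and probe stand over the stage, 208 mm high, 215 mm along +y from the wheel axis. Origin at bench height exactly under the wheel axis; z up; the red pointer is on its +x side.
- index_mark (a point): Tip of the fixed red pointer: on the positioner's x axis, 55 mm out from the wheel axis, 104 mm above the bench. The red dial line belongs here.
- dial_mark (a point): Outer end of the red line on the white dial disc (110 mm across, top 104 mm above the bench), 55 mm from the axis; it turns with the handwheel. On its mark it coincides with index_mark. At the start it stands 20 to 125 degrees clockwise (seen from above) past the pointer.
- handle (a point): Middle of the crank's upright black sleeve, 20 mm across and 48 mm high, which spins freely on its pin. This point is 60 mm from the wheel axis and 146 mm above the bench; the sleeve reaches from 118 to 166 mm, the flat crank arm and hub below it end at 116 mm. With the clutch at rest the handle lies exactly opposite the red dial line (180 degrees round the axis).
- dial: White dial of the handwheel, turning about the upright wheel axis; origin on it at bench height. Its slack on the screw is unknown and differs each time, 20 to 100 degrees of wheel. The screw's end stop lies 30 degrees of screw (0.5 mm of stage) anticlockwise of the mark's position, so the wheel meets it 50 to 130 degrees anticlockwise of the mark.
- crank: The crank, coaxial with the dial and joined to it by a sprung clutch that twists 1 rad per 6 N m, so the handle leads the dial by (push in N x 0.06 m / 6) rad in the direction it is pushed. The wheel turns with under 1 N at the handle while in the slack, with about 5 to 6 N while it drives the screw, and stiffens sharply at the screw's end stop. Origin on the wheel axis at bench height.
- crank_tick (a point): Blue tick on the crank, 50 mm from the axis.
- dial_tick (a point): Blue tick on the dial, 50 mm from the axis; it coincides with crank_tick when the clutch is at rest. The clutch has given way when they are more than 8 mm apart (about 16 N along the turning direction at the handle).
- stage: Aluminium stage with a white tube rack (100 x 110 mm, 61 mm high plus caps), moved by the screw along the positioner's y: 6 mm per turn, towards +y for clockwise. Origin under its centre; with the dial on its mark and the slack taken up clockwise it is exactly at y = 215 mm in the positioner's frame; slack taken up the other way leaves it 0.3 to 1.7 mm too far to +y.
- reagent_bottle: Bystander: white plastic jar, 68 mm wide, 130 mm high, standing loose beside the positioner. Origin at the middle of its underside.
- beaker: Bystander: glass beaker, 66 mm wide, 85 mm high, loose beside the positioner. Origin at the middle of its underside.
- petri_dish: Bystander: clear dish, 90 mm wide, 16 mm high, loose beside the positioner. Origin at the middle of its underside.
- tube_stand: Bystander: blue block of tubes, 70 x 160 x 80 mm, loose on the bench. Origin at the middle of its underside.
- white_bottle: Bystander: white bottle, 80 mm wide, 190 mm high. Origin at the middle of its underside.
- amber_bottle: Bystander: amber glass bottle, 66 mm wide, 160 mm high. Origin at the middle of its underside.
- marker: Bystander: green marker pen, 14 mm thick, 134 mm long, lying on the bench. Origin at the underside, halfway along.

How it is judged:
By the outcome, as a careful person would: the job done as asked, in the order asked, and still so for the second after the job is handed in, with the robot touching nothing.
It also fails if it takes over 61 s, if anything falls off the work surface, if the arm or the gripper's body presses on something with over 40 N, if the wrist force passes 120 N, or if a joint passes its speed limit or range.

## Working session

There is one attempt and no reset: what is moved stays moved. The work goes in short steps, each a Python script; the robot and the scene stay as the last script left them, time stands still between calls to the robot, and variables do not carry over. Pictures are saved under pics/ and viewed, about 8 in all and at most 12, crops included, and the job is handed in when it is done.

```bash
mkdir -p pics; python3 - <<'E'
from workcell import r, optics
import cv2,numpy as np
for n in("top","side"):
    im,d=optics.get_image(n); np.savez(f"{n}0.npz",im=im,d=d)
    cv2.imwrite(f"pics/{n}0.png",im[:,:,::-1])
    m=optics.camera_model(n); print(n,m["K"].tolist(),(-m["R"].T@m["t"]).round(3),m["R"].round(3).tolist())
s=r.read_state(); print(s)
E
```

```text
top [[474.95223236796113, 0.0, 276.9839996468578], [0.0, 474.95223236796113, 211.92515708233142], [0.0, 0.0, 1.0]] [ 0.489 -0.006  1.443] [[-0.029, -1.0, 0.005], [-0.998, 0.028, -0.055], [0.054, -0.006, -0.998]]
side [[479.1153355364091, 0.0, 287.41280320518257], [0.0, 479.1153355364091, 204.68885060067566], [0.0, 0.0, 1.0]] [0.149 0.746 1.108] [[-0.872, -0.489, 0.018], [-0.381, 0.655, -0.653], [0.307, -0.576, -0.757]]
{'time_s': 0.1, 'joint_positions': array([-1.35098825e+00,  3.42661358e-01,  1.52489822e+00,  1.09323334e-05,
        1.27540557e+00, -1.45989810e-01]), 'dq': array([ 0.00096353, -0.00029816, -0.00107178,  0.00122376,  0.00061251,
        0.00088652]), 'tau': array([ 2.17028057e-03, -4.34446800e+01, -2.46490788e+01,  4.24236168e-05,
        4.65456251e-03, -1.60455465e-05]), 'eef_pos': array([ 0.18774912, -0.48994491,  0.25569924]), 'eef_rot': array([ 9.83320621e-01,  1.81879314e-01, -2.00983748e-05, -6.85975458e-04]), 'contact_force': array([ 0.66352054, -0.38397557,  0.43937366]), 'torque': array([-0.02381683,  0.03912663,  0.04124164]), 'grip_width': 0.08527844194814088}
```

View pics/top0.png

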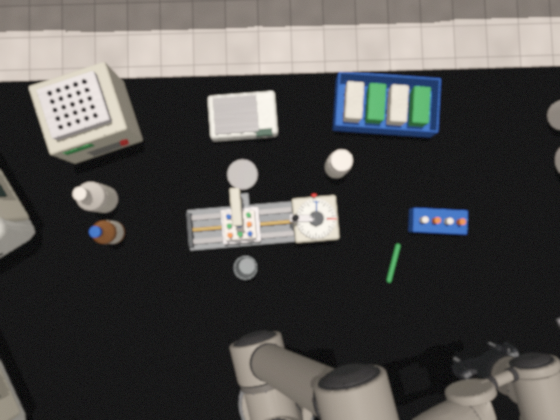

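View pics/side0.png

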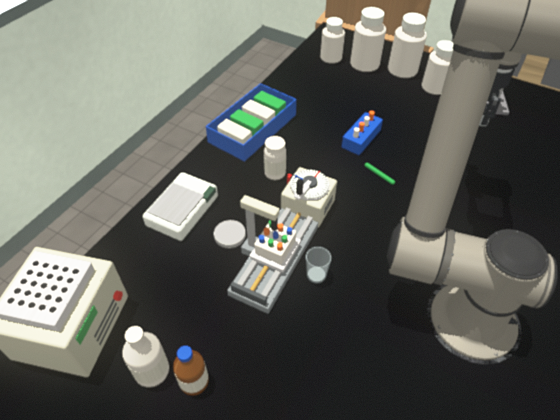

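```bash
cat > h.py <<'E'
import numpy as np,cv2
from workcell import r,optics,command_gripper
def proj(n,X):
    m=optics.camera_model(n); c=np.atleast_2d(X)@m["R"].T+m["t"]; p=c@m["K"].T
    return p[:,:2]/p[:,2:]
def unproj(n,uv,z):
    """world point on plane z seen at pixel uv"""
    m=optics.camera_model(n); uv=np.atleast_2d(uv)
    d=np.c_[uv,np.ones(len(uv))]@np.linalg.inv(m["K"]).T@m["R"]; c=-m["R"].T@m["t"]
    return c+d*((z-c[2])/d[:,2])[:,None]
def crop(n,u,v,w,h,s,name,im=None):
    if im is None: im=optics.get_image(n)[0]
    cv2.imwrite(name,cv2.resize(im[v:v+h,u:u+w,::-1],None,fx=s,fy=s,interpolation=cv2.INTER_CUBIC)); return im
E
python3 - <<'E'
from h import *
a=np.load("top0.npz")["im"];b=np.load("side0.npz")["im"]
A=cv2.resize(a[185:250,280:350],None,fx=8,fy=8,interpolation=cv2.INTER_CUBIC)
cv2.imwrite("pics/tc.png",A[:,:,::-1]); crop("side",270,155,80,70,8,"pics/sc.png",b)
hsv=cv2.cvtColor(a,cv2.COLOR_RGB2HSV)
d=np.load("top0.npz")["d"]
for u,v in((242,174),(338,163),(246,267),(316,219),(215,225)):
    print(u,v,unproj("top",(u,v),0.1).round(3), d[v,u])
# red pixels in wheel area
i=a[185:250,280:350].astype(int); R=i[...,0]-np.maximum(i[...,1],i[...,2]); vv,uu=np.nonzero(R>35)
print([(int(u)+280,int(v)+185,int(R[v,u])) for u,v in zip(uu,vv)])
# housing top: depth mask height
D=np.load("top0.npz")["d"]; m=optics.camera_model("top")
V,U=np.mgrid[185:250,280:350]; z=D[185:250,280:350]
P=np.stack([U*z,V*z,z],-1)@np.linalg.inv(m["K"]).T; X=(P-m["t"])@m["R"]
w=X[(X[...,2]>.075)&(X[...,2]<.096)]; print("housing top",w.min(0),w.max(0),len(w))
h=X[(X[...,2]>.13)&(X[...,2]<.18)]; print("handle",h.round(3).tolist()[:30])
E
```

```text
242 174 [[0.673 0.082 0.1  ]] 1.4386129
338 163 [[ 0.697 -0.193  0.1  ]] 1.3229523
246 267 [[0.41  0.077 0.1  ]] 1.4283961
316 219 [[ 0.539 -0.125  0.1  ]] 1.3314534
215 225 [[0.53  0.161 0.1  ]] 1.4073031
[(313, 192, 47), (314, 192, 47), (315, 192, 43), (311, 193, 56), (312, 193, 84), (313, 193, 97), (314, 193, 100), (315, 193, 88), (316, 193, 64), (310, 194, 48), (311, 194, 88), (312, 194, 114), (313, 194, 124), (314, 194, 125), (315, 194, 117), (316, 194, 92), (317, 194, 49), (310, 195, 45), (311, 195, 91), (312, 195, 120), (313, 195, 130), (314, 195, 130), (315, 195, 117), (316, 195, 86), (317, 195, 39), (311, 196, 52), (312, 196, 89), (313, 196, 111), (314, 196, 108), (315, 196, 82), (316, 196, 46), (312, 197, 38), (313, 197, 60), (314, 197, 59), (315, 197, 36), (327, 218, 40), (328, 218, 50), (329, 218, 51), (330, 218, 52), (331, 218, 51), (332, 218, 51), (333, 218, 51), (334, 218, 48), (335, 218, 43), (328, 219, 39), (329, 219, 39), (330, 219, 39), (331, 219, 39), (332, 219, 40), (333, 219, 41), (334, 219, 41), (335, 219, 39)]
housing top [ 0.47791526 -0.18811722  0.07695745] [ 0.60779113 -0.05605649  0.09582164] 672
handle [[0.555, -0.063, 0.163], [0.552, -0.057, 0.167], [0.552, -0.06, 0.17], [0.552, -0.063, 0.162], [0.552, -0.065, 0.165], [0.552, -0.068, 0.166], [0.549, -0.055, 0.167], [0.549, -0.057, 0.165], [0.549, -0.06, 0.166], [0.549, -0.063, 0.164], [0.549, -0.065, 0.166], [0.549, -0.068, 0.167], [0.549, -0.071, 0.162], [0.548, -0.053, 0.139], [0.547, -0.054, 0.167], [0.547, -0.057, 0.165], [0.547, -0.06, 0.162], [0.546, -0.062, 0.169], [0.546, -0.065, 0.168], [0.546, -0.068, 0.167], [0.546, -0.071, 0.165], [0.545, -0.052, 0.154], [0.544, -0.054, 0.164], [0.544, -0.057, 0.167], [0.544, -0.06, 0.17], [0.544, -0.063, 0.166], [0.544, -0.065, 0.164], [0.544, -0.068, 0.167], [0.544, -0.071, 0.164], [0.543, -0.053, 0.134]]
```

View pics/tc.png

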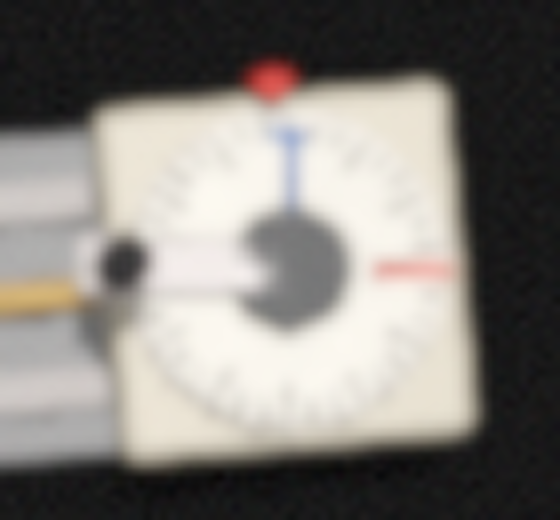

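View pics/sc.png

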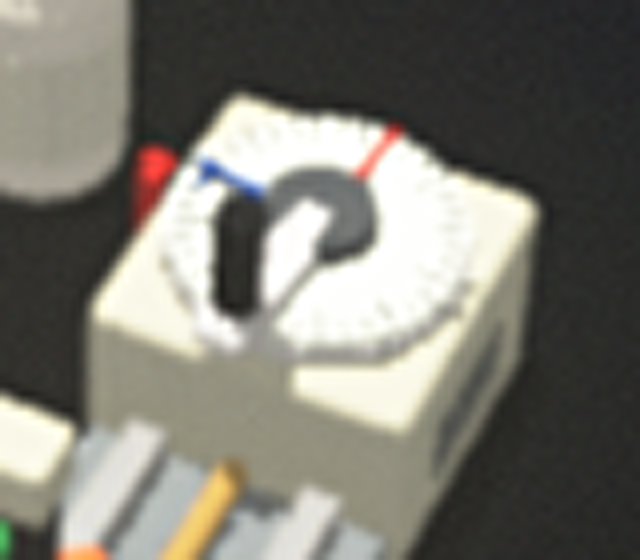

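```bash
python3 - <<'E'
from h import *
a=np.load("top0.npz")["im"];D=np.load("top0.npz")["d"]; m=optics.camera_model("top")
V,U=np.mgrid[180:255,275:355]; z=D[180:255,275:355]
X=(np.stack([U*z,V*z,z],-1)@np.linalg.inv(m["K"]).T-m["t"])@m["R"]
c=a[180:255,275:355].astype(int)
def mask(lo,hi): return (X[...,2]>lo)&(X[...,2]<hi)
notred=(c[...,0]-c[...,1])<30
M=(mask(.07,.125)&((notred)|(U>320))).astype(np.uint8); M=cv2.morphologyEx(M,cv2.MORPH_OPEN,np.ones((5,5)))
P=X[M>0][:,:2]; print("rect",cv2.minAreaRect((P*1000).astype(np.float32)))
for lo,hi,n in((.098,.109,"dial"),(.111,.125,"hub"),(.155,.18,"handletop")):
    K=mask(lo,hi); q=X[K]; print(n,K.sum(),np.median(q,0).round(4),(q.min(0)+q.max(0))/2)
print("bright-white circle:")
g=c.min(2); W=((g>205)).astype(np.uint8); n,l,s,ce=cv2.connectedComponentsWithStats(W); i=1+np.argmax(s[1:,4])
pts=np.argwhere(l==i)[:,::-1]; (cx,cy),rad=cv2.minEnclosingCircle(pts.astype(np.float32)); print(cx+275,cy+180,rad,unproj("top",(cx+275,cy+180),.104))
print("expected rad",m["K"][0,0]*.055/1.34)
rd=(c[...,0]-np.maximum(c[...,1],c[...,2])); 
L=(rd>25)&(U>324); w=rd[L]; lu,lv=(U[L]*w).sum()/w.sum(),(V[L]*w).sum()/w.sum(); 
Q=(rd>25)&(V<200); w=rd[Q]; pu,pv=(U[Q]*w).sum()/w.sum(),(V[Q]*w).sum()/w.sum()
print("line",lu,lv,unproj("top",(lu,lv),.104)," pointer",pu,pv,unproj("top",(pu,pv),.104), "z ptr",np.median(X[Q][:,2]))
# yaw from bed: points height .01-.07 left
V,U=np.mgrid[195:260,180:290]; z=D[195:260,180:290]
X=(np.stack([U*z,V*z,z],-1)@np.linalg.inv(m["K"]).T-m["t"])@m["R"]
K=((X[...,2]>.012)&(X[...,2]<.06)).astype(np.uint8);K=cv2.morphologyEx(K,cv2.MORPH_OPEN,np.ones((5,5)))
print("bed",cv2.minAreaRect((X[K>0][:,:2]*1000).astype(np.float32)))
E
```

```text
rect ((542.706787109375, -121.89543151855469), (126.19976043701172, 126.75788116455078), 2.8719193935394287)
dial 888 [ 0.5381 -0.1259  0.1041] [ 0.55039428 -0.12211834  0.10349439]
hub 288 [ 0.5431 -0.1146  0.1158] [ 0.55026443 -0.1039833   0.11670809]
handletop 43 [ 0.5439 -0.0624  0.1653] [ 0.54513662 -0.06264417  0.16292048]
bright-white circle:
315.0 218.0 27.018611907958984 [[ 0.54197022 -0.12159969  0.104     ]]
expected rad 19.49430804495363
line 331.5404564315353 218.27385892116183 [[ 0.53986841 -0.16827379  0.104     ]]  pointer 313.5368639667705 194.50155763239874 [[ 0.60861959 -0.1196557   0.104     ]] z ptr 0.09208564930306853
bed ((544.78662109375, 97.64106750488281), (148.60879516601562, 305.3319396972656), 3.227421522140503)
```

```bash
cat >> h.py <<'E'
from scipy.spatial.transform import Rotation as Ro
C=np.array([.5425,-.1222]); YAW=2.8; RH=.060; Z=.152; SIDE=-90
def pose(th,z=Z,rad=RH):
    """th: handle angle past mark, anticlockwise deg (0 = dial on mark, -95 = start)"""
    ph=np.radians(th+180+YAW); ps=ph+np.radians(SIDE)
    y=np.array([np.cos(ps),np.sin(ps),0]); zz=np.array([0,0,-1.]); x=np.cross(y,zz)
    q=Ro.from_matrix(np.c_[x,y,zz]).as_quat()
    return np.array([C[0]+rad*np.cos(ph),C[1]+rad*np.sin(ph),z]),q
def tang(th,f):
    ph=np.radians(th+180+YAW); return f[0]*-np.sin(ph)+f[1]*np.cos(ph), f[0]*np.cos(ph)+f[1]*np.sin(ph)
def angle(p):
    a=np.degrees(np.arctan2(p[1]-C[1],p[0]-C[0]))-180-YAW; return (a+230)%360-230
E
python3 - <<'E'
import h; from h import *
for s in(-90,90):
    h.SIDE=s
    for th in range(-95,136,23):
        q=r.solve_ik(*pose(th)); print(s,th,None if q is None else q.round(2).tolist())
E
```

```text
-90 -95 [-0.25, 0.49, 1.61, -0.0, 1.05, -0.22]
-90 -72 [-0.27, 0.45, 1.67, -0.0, 1.02, -0.64]
-90 -49 [-0.31, 0.42, 1.72, -0.0, 1.0, -1.07]
-90 -26 [-0.35, 0.41, 1.75, -0.0, 0.99, -1.52]
-90 -3 [-0.4, 0.41, 1.75, -0.0, 0.99, -1.97]
-90 20 [-0.44, 0.42, 1.72, -0.0, 1.0, -2.41]
-90 43 [-0.46, 0.45, 1.67, -0.0, 1.02, -2.83]
-90 66 [-0.47, 0.49, 1.6, -0.0, 1.05, 3.04]
-90 89 [-0.46, 0.53, 1.53, -0.0, 1.08, 2.65]
-90 112 [-0.43, 0.56, 1.47, -0.0, 1.11, 2.28]
-90 135 [-0.4, 0.59, 1.42, -0.0, 1.13, 1.91]
90 -95 [-0.25, 0.49, 1.61, -0.0, 1.05, 2.93]
90 -72 [-0.27, 0.45, 1.67, -0.0, 1.02, 2.51]
90 -49 [-0.31, 0.42, 1.72, -0.0, 1.0, 2.07]
90 -26 [-0.35, 0.41, 1.75, -0.0, 0.99, 1.62]
90 -3 [-0.4, 0.41, 1.75, -0.0, 0.99, 1.17]
90 20 [-0.44, 0.42, 1.72, -0.0, 1.0, 0.73]
90 43 [-0.46, 0.45, 1.67, -0.0, 1.02, 0.31]
90 66 [-0.47, 0.49, 1.6, -0.0, 1.05, -0.1]
90 89 [-0.46, 0.53, 1.53, -0.0, 1.08, -0.49]
90 112 [-0.43, 0.56, 1.47, -0.0, 1.11, -0.86]
90 135 [-0.4, 0.59, 1.42, -0.0, 1.13, -1.23]
```

```bash
sed -i 's/SIDE=-90/SIDE=90/' h.py; python3 - <<'E'
from h import *
T0=-95
p,q=pose(T0,.28); r.reach(p,q); command_gripper(.045,20)
print(r.read_state()["contact_force"])
p,q=pose(T0); print(r.move_straight(p,q,speed=.1,max_force=8))
command_gripper(.024,20)
s=r.read_state(); print(s["time_s"],s["eef_pos"],s["contact_force"],s["grip_width"],s["joint_positions"].round(2),tang(T0,s["contact_force"]))
crop("top",270,160,90,90,6,"pics/g1.png")
E
```

```text
[-0.24682756 -0.18549952 -0.33996653]
False
4.9333 [ 0.54486458 -0.06226988  0.15218082] [-0.15598893  1.1543676   0.80930497] 0.02390518339585316 [-0.25  0.49  1.61  0.    1.05  2.93] (np.float64(0.20018759208779366), np.float64(1.1475286567795493))
```

View pics/g1.png

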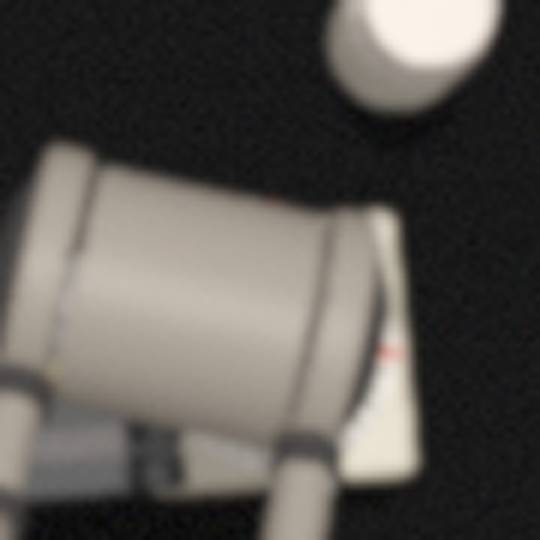

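```bash
cat >> h.py <<'E'
def wind(a,b,step,speed=.03,stop=None,verbose=True):
    """wind handle target from a to b; stop(th,ft)->bool ends early"""
    sg=np.sign(b-a); n=max(1,int(np.ceil(abs(b-a)/step)))
    for th in np.linspace(a,b,n+1)[1:]:
        hit=r.move_straight(*pose(th),speed=speed,max_force=9)
        s=r.read_state(); ft,fr=tang(th,s["contact_force"])
        if verbose: print(f"{s['time_s']:.2f} th {th:.1f} act {angle(s['eef_pos']):.1f} ft {ft:.2f} fr {fr:.2f} fz {s['contact_force'][2]:.1f}{' HIT' if hit else ''}")
        if hit or abs(ft)>11 or (stop and stop(th,ft)): break
    return th
E
python3 - <<'E'
from h import *
k=[]
def stop(th,ft):
    k.append(ft); return len(k)>2 and max(k[-3:])<-3.2
wind(-95,20,3,stop=stop)
E
```

```text
5.23 th -92.1 act -92.0 ft 0.75 fr -0.18 fz 0.3
5.48 th -89.1 act -89.2 ft 0.50 fr -0.29 fz 0.5
5.73 th -86.2 act -86.2 ft -0.63 fr 0.01 fz -0.7
5.98 th -83.2 act -83.3 ft 0.46 fr 0.12 fz 0.5
6.23 th -80.3 act -80.3 ft -0.09 fr 0.41 fz -0.5
6.48 th -77.3 act -77.4 ft -0.23 fr 0.34 fz -0.5
6.73 th -74.4 act -74.4 ft -0.14 fr 0.16 fz 0.3
6.98 th -71.4 act -71.5 ft -0.67 fr -0.79 fz 0.5
7.23 th -68.5 act -68.5 ft -1.36 fr -0.93 fz -0.4
7.48 th -65.5 act -65.6 ft -0.02 fr -0.24 fz 0.6
7.73 th -62.6 act -62.6 ft -0.84 fr -0.46 fz -0.3
7.98 th -59.6 act -59.7 ft -0.13 fr 0.70 fz 0.3
8.23 th -56.7 act -56.7 ft 0.40 fr 0.00 fz -0.4
8.48 th -53.7 act -53.8 ft -0.30 fr -0.06 fz -0.6
8.73 th -50.8 act -50.8 ft -0.17 fr -0.15 fz -0.1
8.98 th -47.8 act -47.9 ft -0.91 fr -0.26 fz -0.9
9.23 th -44.9 act -44.9 ft -0.54 fr -0.22 fz 0.2
9.48 th -41.9 act -42.0 ft 0.43 fr 0.00 fz -0.1
9.73 th -39.0 act -39.0 ft -0.99 fr 0.37 fz 0.1
9.98 th -36.0 act -36.1 ft -0.37 fr 0.52 fz -0.2
10.23 th -33.1 act -33.1 ft 1.39 fr -0.98 fz 0.2
10.48 th -30.1 act -30.2 ft 0.21 fr -0.28 fz -1.2
10.73 th -27.2 act -27.2 ft -0.43 fr 0.25 fz 0.4
10.98 th -24.2 act -24.3 ft -0.81 fr 1.09 fz -0.2
11.23 th -21.3 act -21.3 ft 0.14 fr 0.82 fz -0.5
11.48 th -18.3 act -18.4 ft -0.78 fr -0.05 fz -0.3
11.73 th -15.4 act -15.4 ft -0.82 fr -0.60 fz -0.4
11.98 th -12.4 act -12.5 ft -0.23 fr -0.44 fz 0.9
12.23 th -9.5 act -9.5 ft 0.16 fr -0.50 fz 0.5
12.48 th -6.5 act -6.7 ft -1.45 fr 0.22 fz 0.4
12.73 th -3.6 act -4.1 ft -3.62 fr 1.03 fz 1.4
12.98 th -0.6 act -1.1 ft -4.60 fr -0.14 fz 1.4
13.23 th 2.3 act 2.0 ft -4.95 fr 0.14 fz 2.0
```

```bash
python3 - <<'E'
from h import *
th=wind(2.3,94,4,speed=.035,stop=lambda t,f:f<-8.5)
if th>93.9: th=wind(94,111,2,stop=lambda t,f:f<-8.0)
print(th)
E
```

```text
13.50 th 6.3 act 6.1 ft -4.25 fr -0.18 fz 1.4
13.77 th 10.3 act 10.1 ft -4.15 fr 0.06 fz 1.6
14.03 th 14.3 act 14.1 ft -5.10 fr -0.20 fz 1.3
14.30 th 18.2 act 18.1 ft -4.14 fr 0.70 fz 2.9
14.57 th 22.2 act 22.1 ft -4.16 fr 0.06 fz 2.4
14.83 th 26.2 act 26.1 ft -4.34 fr 0.09 fz 1.6
15.10 th 30.2 act 30.0 ft -4.33 fr -0.38 fz 2.1
15.37 th 34.2 act 34.1 ft -4.74 fr 0.46 fz 2.2
15.63 th 38.2 act 38.0 ft -4.30 fr 0.32 fz 3.0
15.90 th 42.2 act 42.0 ft -4.02 fr 0.06 fz 2.4
16.17 th 46.2 act 46.0 ft -4.42 fr -0.03 fz 2.6
16.43 th 50.1 act 50.0 ft -5.15 fr -0.55 fz 1.8
16.70 th 54.1 act 54.0 ft -4.72 fr 0.29 fz 1.4
16.97 th 58.1 act 58.0 ft -4.65 fr 0.10 fz 2.6
17.23 th 62.1 act 62.0 ft -4.04 fr 0.17 fz 1.3
17.50 th 66.1 act 65.9 ft -3.57 fr 0.54 fz 2.2
17.77 th 70.1 act 70.0 ft -3.70 fr -0.40 fz 2.2
18.03 th 74.1 act 74.0 ft -4.23 fr 0.05 fz 2.3
18.30 th 78.1 act 77.9 ft -4.45 fr -0.52 fz 1.4
18.57 th 82.0 act 81.9 ft -4.51 fr 0.10 fz 1.8
18.83 th 86.0 act 85.9 ft -4.41 fr 0.21 fz 2.6
19.10 th 90.0 act 89.9 ft -4.79 fr 0.68 fz 1.8
19.37 th 94.0 act 93.9 ft -4.94 fr 0.91 fz 1.0
19.62 th 95.9 act 95.7 ft -6.07 fr 0.43 fz 1.1
19.87 th 97.8 act 97.7 ft -3.39 fr -0.24 fz 1.8
20.12 th 99.7 act 99.6 ft -4.63 fr 0.72 fz 1.3
20.37 th 101.6 act 101.5 ft -5.34 fr 0.89 fz 2.1
20.62 th 103.4 act 103.4 ft -5.67 fr 0.39 fz 2.3
20.87 th 105.3 act 105.3 ft -4.62 fr -0.38 fz 2.3
21.12 th 107.2 act 107.2 ft -4.05 fr 0.27 fz 2.1
21.37 th 109.1 act 109.1 ft -5.28 fr -0.78 fz 2.0
21.62 th 111.0 act 111.0 ft -5.20 fr -0.41 fz 1.4
111.0
```

```bash
python3 - <<'E'
from h import *
th=wind(111,116,1.25,stop=lambda t,f:f<-7.5)
wind(th,30,4,speed=.04,stop=lambda t,f:f>9)
wind(30,1,3,stop=lambda t,f:f>9)
im=crop("top",285,180,60,60,10,"pics/m1.png"); np.save("m1.npy",im)
im=crop("side",275,155,70,60,9,"pics/m1s.png"); np.save("m1s.npy",im)
E
```

```text
21.87 th 112.2 act 112.2 ft -5.17 fr 0.39 fz 2.2
22.12 th 113.5 act 113.5 ft -5.26 fr -0.36 fz 1.5
22.37 th 114.8 act 114.7 ft -4.57 fr 0.41 fz 1.4
22.62 th 116.0 act 116.0 ft -5.20 fr -0.05 fz 1.7
22.87 th 112.1 act 112.5 ft -1.74 fr 1.01 fz 0.0
23.12 th 108.2 act 108.7 ft -0.38 fr 0.41 fz -0.4
23.37 th 104.3 act 104.6 ft 0.02 fr 0.25 fz -0.7
23.62 th 100.4 act 100.5 ft -0.30 fr 0.11 fz -0.2
23.87 th 96.5 act 96.6 ft -0.08 fr -0.57 fz 0.1
24.12 th 92.5 act 92.6 ft -0.37 fr -0.02 fz -0.7
24.37 th 88.6 act 88.7 ft -0.19 fr -0.52 fz 0.6
24.62 th 84.7 act 84.8 ft -0.32 fr 0.22 fz 0.1
24.87 th 80.8 act 80.9 ft 1.29 fr 0.54 fz 0.0
25.12 th 76.9 act 77.0 ft 0.02 fr 0.47 fz -0.7
25.37 th 73.0 act 73.1 ft 0.17 fr 0.30 fz -0.7
25.62 th 69.1 act 69.2 ft 0.03 fr -0.34 fz 1.0
25.87 th 65.2 act 65.3 ft -0.05 fr 0.94 fz -0.3
26.12 th 61.3 act 61.4 ft -0.39 fr -0.46 fz 0.5
26.37 th 57.4 act 57.5 ft 0.75 fr 0.10 fz -1.2
26.62 th 53.5 act 53.5 ft 0.20 fr -0.60 fz 0.1
26.87 th 49.5 act 49.6 ft -0.76 fr -0.25 fz 0.3
27.12 th 45.6 act 45.7 ft 0.26 fr 0.21 fz 0.7
27.37 th 41.7 act 41.8 ft 0.92 fr 0.65 fz 0.1
27.62 th 37.8 act 37.9 ft -0.00 fr -0.31 fz -0.4
27.87 th 33.9 act 34.0 ft 0.00 fr 0.30 fz -0.9
28.12 th 30.0 act 30.1 ft 0.65 fr -0.25 fz 0.3
28.37 th 27.1 act 27.2 ft 0.23 fr 0.54 fz -0.2
28.62 th 24.2 act 24.3 ft 0.24 fr 0.41 fz 0.0
28.87 th 21.3 act 21.4 ft 0.09 fr -0.17 fz -0.0
29.12 th 18.4 act 18.4 ft 1.07 fr -0.11 fz -0.6
29.37 th 15.5 act 15.5 ft -0.34 fr 0.69 fz -0.7
29.62 th 12.6 act 12.8 ft 0.53 fr -0.38 fz -0.0
29.87 th 9.7 act 10.4 ft 4.00 fr -0.34 fz -1.3
30.12 th 6.8 act 7.3 ft 4.80 fr 0.05 fz -0.9
30.37 th 3.9 act 4.1 ft 5.21 fr -0.10 fz 0.0
30.62 th 1.0 act 1.1 ft 5.43 fr -0.47 fz -0.1
```

View pics/m1.png

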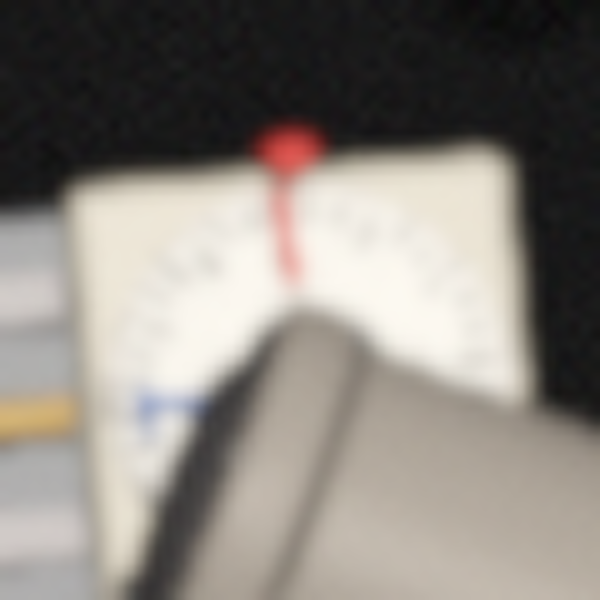

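View pics/m1s.png

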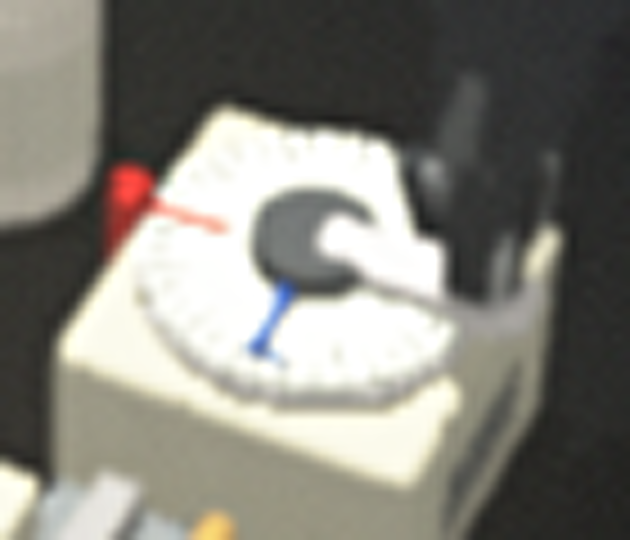

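```bash
cat >> h.py <<'E'
def dial(im,n="top",box=(300,185,335,215),split=None):
    """angles (deg, world) of red line fit, of its centroid about C, and of pointer blob"""
    u0,v0,u1,v1=box; V,U=np.mgrid[v0:v1,u0:u1]; c=im[v0:v1,u0:u1].astype(float)
    rd=c[...,0]-np.maximum(c[...,1],c[...,2]); K=rd>22
    X=unproj(n,np.c_[U[K],V[K]],.104)[:,:2]; w=rd[K]; d=X-C; R=np.hypot(*d.T)
    a=np.degrees(np.arctan2(d[:,1],d[:,0]))
    L=(R>.026)&(R<.051)&(abs(a-YAW)<40); Pm=(R>.058)&(R<.08)&(abs(a-YAW)<25)
    cl=np.average(X[L],axis=0,weights=w[L]); cp=np.average(X[Pm],axis=0,weights=w[Pm])
    at=lambda p:np.degrees(np.arctan2(*(p-C)[::-1]))
    cov=np.cov(X[L].T,aweights=w[L]); ev=np.linalg.eigh(cov)[1][:,1]; ev*=np.sign(ev[0])
    return dict(line_centroid=at(cl).round(2),line_dir=np.degrees(np.arctan2(ev[1],ev[0])).round(2),pointer=at(cp).round(2),cl=cl.round(4),cp=cp.round(4),n=int(L.sum()))
E
python3 - <<'E'
from h import *
for k in ("m1","m1s"): print(dial(np.load(k+".npy"),"top" if k=="m1" else "side",(300,185,335,215) if k=="m1" else (275,165,310,195)))
a=np.load("top0.npz")["im"]
# start line about C
print(np.degrees(np.arctan2(-.16827-C[1],.53987-C[0])))
# axis refinement from initial line/handle: predicted pixel of points
for t in (0,3,6):
  an=np.radians(YAW+t); print(t,proj("top",[[C[0]+k*np.cos(an),C[1]+k*np.sin(an),.104] for k in(.03,.055)]).round(2).tolist(),proj("side",[[C[0]+k*np.cos(an),C[1]+k*np.sin(an),.104] for k in(.03,.055)]).round(2).tolist())
E
```

```text
{'line_centroid': np.float64(6.06), 'line_dir': np.float64(4.89), 'pointer': np.float64(2.32), 'cl': array([ 0.583 , -0.1179]), 'cp': array([ 0.6086, -0.1195]), 'n': 23}
{'line_centroid': np.float64(7.14), 'line_dir': np.float64(7.85), 'pointer': np.float64(6.81), 'cl': array([ 0.5828, -0.1171]), 'cp': array([ 0.6062, -0.1146]), 'n': 12}
-93.26730031838987
0 [[314.34, 207.23], [313.62, 198.44]] [[299.81, 179.37], [292.08, 176.51]]
3 [[313.79, 207.29], [312.6, 198.55]] [[299.59, 179.73], [291.66, 177.15]]
6 [[313.24, 207.38], [311.6, 198.7]] [[299.4, 180.09], [291.3, 177.81]]
```

```bash
python3 - <<'E'
from h import *
th=wind(1.0,-1.2,1.1,stop=lambda t,f:f>9)
print(dial(optics.get_image("top")[0]))
s=r.read_state()["eef_pos"]
p,q=pose(th+5); r.move_straight(p,q,speed=.03); 
print(dial(optics.get_image("top")[0]),tang(th,r.read_state()["contact_force"]))
command_gripper(.05); p,q=pose(th+5,.27); r.move_straight(p,q,speed=.15)
p2=p+[-.08,-.16,.03]; r.move_straight(p2,q,speed=.25)
ims=[optics.get_image("top")[0].astype(np.float32) for _ in range(4)]; im=np.mean(ims,0).round().astype(np.uint8)
np.save("m2.npy",im); crop("top",285,180,60,60,10,"pics/m2.png",im); print(dial(im),r.read_state()["time_s"])
E
```

```text
30.97 th -0.1 act 0.0 ft 4.45 fr 0.17 fz 1.3
31.22 th -1.2 act -1.1 ft 4.73 fr -0.74 fz 0.5
{'line_centroid': np.float64(3.92), 'line_dir': np.float64(8.1), 'pointer': np.float64(2.25), 'cl': array([ 0.5837, -0.1194]), 'cp': array([ 0.6086, -0.1196]), 'n': 23}
{'line_centroid': np.float64(3.92), 'line_dir': np.float64(8.19), 'pointer': np.float64(2.25), 'cl': array([ 0.5837, -0.1194]), 'cp': array([ 0.6086, -0.1196]), 'n': 23} (np.float64(0.5960235321625617), np.float64(0.007412960394362482))
{'line_centroid': np.float64(3.9), 'line_dir': np.float64(7.93), 'pointer': np.float64(2.25), 'cl': array([ 0.5837, -0.1194]), 'cp': array([ 0.6086, -0.1196]), 'n': 23} 34.0167
```

View pics/m2.png

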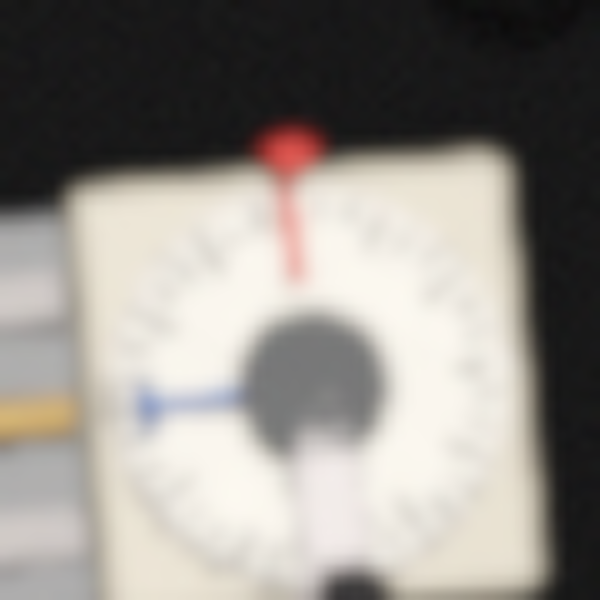

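```bash
cat >> h.py <<'E'
def full(im):
    u0,v0=285,180; c=im[v0:v0+68,u0:u0+60].astype(float); V,U=np.mgrid[v0:v0+68,u0:u0+60]
    cen=lambda K,w,z:unproj("top",[(U[K]*w[K]).sum()/w[K].sum(),(V[K]*w[K]).sum()/w[K].sum()],z)[0,:2]
    X=unproj("top",np.c_[U.ravel(),V.ravel()],.104)[:,:2].reshape(68,60,2); R=np.hypot(*(X-C).transpose(2,0,1))
    blue=c[...,2]-c[...,0]; g=c.mean(2); sat=c.max(2)-c.min(2)
    o={"blue":cen((blue>25)&(R<.055)&(R>.026),blue,.104)}
    # white dial disc: brightest low-saturation region between hub and rim -> rim fit via radial profile of saturation
    H=X+0; Rh=np.hypot(*(unproj("top",np.c_[U.ravel(),V.ravel()],.116)[:,:2].reshape(68,60,2)-C).transpose(2,0,1))
    hub=(Rh<.028)&(g<215); th=np.degrees(np.arctan2(*(X-C).transpose(2,0,1)[::-1])); hub&=(abs(th)<130)&(sat<25)
    e=[] # hub edge points by ray crossing
    gi=g.astype(np.float32); sg=sat.astype(np.float32)
    def rays(img,z,r0,r1,lev,angs,rising=True):
        P=[]
        for a in np.radians(angs):
            rr=np.arange(r0,r1,.0003); uv=proj("top",np.c_[C[0]+rr*np.cos(a),C[1]+rr*np.sin(a),0*rr+z])-[u0,v0]
            p=cv2.remap(img,uv[:,:1].astype(np.float32),uv[:,1:].astype(np.float32),cv2.INTER_LINEAR)[:,0]
            k=np.nonzero(p>lev)[0]
            if len(k) and k[0]: P.append([C[0]+rr[k[0]]*np.cos(a),C[1]+rr[k[0]]*np.sin(a)])
        P=np.array(P); s=np.linalg.lstsq(np.c_[2*P,np.ones(len(P))],(P**2).sum(1),rcond=None)[0]
        return s[:2],np.sqrt(s[2]+s[:2]@s[:2])
    A=[a for a in range(-130,131,4) if abs(a-4)>10 and abs(a-94)>12]
    o["hub"]=rays(gi,.116,.010,.030,180,A)
    o["satlevels"]=(np.median(sat[(R>.03)&(R<.04)]),np.median(sat[(R>.06)&(R<.063)]))
    o["rim"]=rays(sg,.104,.048,.062,np.mean(o["satlevels"]),A)
    Rt=np.hypot(*(unproj("top",np.c_[U.ravel(),V.ravel()],.166)[:,:2].reshape(68,60,2)-C).transpose(2,0,1))
    K=(g<110)&(Rt>.045)&(Rt<.075)&(V>225); o["handle"]=cen(K,110-g,.166); o["nh"]=K.sum()
    return o
E
python3 - <<'E'
from h import *
o=full(np.load("m2.npy")); print(o)
for n in("handle","blue"):
    d=o[n]-C; print(n,np.degrees(np.arctan2(d[1],d[0])),np.hypot(*d))
E
```

```text
{'blue': array([ 0.5371225 , -0.07810207]), 'hub': (array([ 0.54076816, -0.12264641]), np.float64(0.020682039236547586)), 'satlevels': (np.float64(12.0), np.float64(21.0)), 'rim': (array([ 0.5411948 , -0.12275076]), np.float64(0.05663556343685555)), 'handle': array([ 0.48568728, -0.14508002]), 'nh': np.int64(110)}
handle -158.06402082875363 0.06124688438560608
blue 96.95257738809677 0.04442459898971604
```

```bash
python3 - <<'E'
from h import *
im=np.load("m2.npy").astype(float); g=im.mean(2)
def cross(p,lev=110):  # first dark->bright crossing
    k=np.nonzero(p>lev)[0][0]; return k-1+(lev-p[k-1])/(p[k]-p[k-1])
E=[(u,180+cross(g[180:215,u])) for u in list(range(295,309))+list(range(320,333))]
W=unproj("top",E,.09); s=np.polyfit(W[:,1],W[:,0],1); print("+x edge yaw",-np.degrees(np.arctan(s[0])),"res",np.std(W[:,0]-np.polyval(s,W[:,1])), "x at C.y",np.polyval(s,-.1227))
F=[(350-cross(g[v,350:320:-1]),v) for v in range(200,234)]
W2=unproj("top",F,.09); s2=np.polyfit(W2[:,0],W2[:,1],1); print("-y edge yaw",np.degrees(np.arctan(s2[0])),"y at C.x",np.polyval(s2,.541))
y=np.radians(2.9)
print("centre est x",np.polyval(s,-.1227)-.063/np.cos(y),"y",np.polyval(s2,.541)+.063/np.cos(y))
# red column-wise profile near tip and line
for v in range(192,210):
    rd=im[v,300:330,0]-np.maximum(im[v,300:330,1],im[v,300:330,2]); w=np.clip(rd-10,0,None)
    if w.sum()>20: u=300+(w*np.arange(30)).sum()/w.sum(); X=unproj("top",(u,v),.104)[0]; print(v,round(u,2),int(w.max()),X[:2].round(4))
E
```

```text
+x edge yaw 3.1727736293428386 res 0.0002464805034893134 x at C.y 0.6063627449486891
-y edge yaw 3.241705274130948 y at C.x -0.1878647116823618
centre est x 0.5432819609959041 y -0.12478392772957676
192 313.7 39 [ 0.6157 -0.1203]
193 313.61 88 [ 0.6129 -0.12  ]
194 313.53 115 [ 0.61   -0.1197]
195 313.43 121 [ 0.6072 -0.1193]
196 313.38 104 [ 0.6044 -0.1191]
197 313.31 66 [ 0.6015 -0.1188]
198 313.09 43 [ 0.5987 -0.1181]
199 313.06 40 [ 0.5959 -0.1179]
200 313.21 41 [ 0.593  -0.1182]
201 313.41 43 [ 0.5902 -0.1187]
202 313.51 41 [ 0.5874 -0.1189]
203 313.6 39 [ 0.5845 -0.119 ]
204 313.78 39 [ 0.5817 -0.1195]
205 313.92 40 [ 0.5788 -0.1197]
206 314.06 39 [ 0.576  -0.1201]
207 314.17 28 [ 0.5731 -0.1203]
```

```bash
python3 - <<'E'
from h import *
p,q=pose(3,.27); r.move_straight(p,q,speed=.25); p,q=pose(3); r.move_straight(p,q,speed=.15,max_force=8)
command_gripper(.024,20)
wind(3,-1.2,1.4); th=wind(-1.2,-3.0,.9)
print(dial(optics.get_image("top")[0]))
p,q=pose(th+5); r.move_straight(p,q,speed=.03)
command_gripper(.05); p,q=pose(th+5,.27); r.move_straight(p,q,speed=.15)
r.move_straight(p+[-.08,-.16,.03],q,speed=.25)
im=np.mean([optics.get_image("top")[0].astype(np.float32) for _ in range(4)],0).round().astype(np.uint8)
np.save("m3.npy",im); crop("top",285,180,60,60,10,"pics/m3.png",im); print(dial(im),full(im)["blue"],r.read_state()["time_s"])
b=optics.get_image("side")[0]; cv2.imwrite("pics/s3.png",b[:,:,::-1]); crop("side",275,155,70,60,9,"pics/s3c.png",b)
g=im.astype(float)
for v in range(196,208):
    rd=g[v,300:330,0]-np.maximum(g[v,300:330,1],g[v,300:330,2]); w=np.clip(rd-10,0,None)
    u=300+(w*np.arange(30)).sum()/w.sum(); print(v,round(u,2),unproj("top",(u,v),.104)[0][:2].round(4))
E
```

```text
36.44 th 1.9 act 1.9 ft 0.53 fr -0.35 fz 0.2
36.69 th 0.9 act 1.1 ft 1.97 fr 0.23 fz 0.9
36.94 th -0.2 act 0.1 ft 2.62 fr 0.09 fz 0.1
37.19 th -1.2 act -0.9 ft 3.78 fr -0.21 fz -0.3
37.44 th -2.1 act -1.9 ft 5.27 fr -0.55 fz -0.4
37.69 th -3.0 act -2.9 ft 5.78 fr -1.34 fz 1.5
{'line_centroid': np.float64(2.56), 'line_dir': np.float64(1.94), 'pointer': np.float64(2.23), 'cl': array([ 0.5833, -0.1204]), 'cp': array([ 0.6086, -0.1196]), 'n': 23}
{'line_centroid': np.float64(2.57), 'line_dir': np.float64(2.01), 'pointer': np.float64(2.22), 'cl': array([ 0.5833, -0.1204]), 'cp': array([ 0.6086, -0.1196]), 'n': 23} [ 0.53882732 -0.07999352] 40.4417
196 313.41 [ 0.6044 -0.1191]
197 313.47 [ 0.6015 -0.1192]
198 313.58 [ 0.5987 -0.1194]
199 313.66 [ 0.5958 -0.1196]
200 313.78 [ 0.593  -0.1198]
201 313.88 [ 0.5902 -0.12  ]
202 313.98 [ 0.5873 -0.1202]
203 314.09 [ 0.5845 -0.1204]
204 314.22 [ 0.5816 -0.1207]
205 314.34 [ 0.5788 -0.1209]
206 314.43 [ 0.5759 -0.1211]
207 314.52 [ 0.5731 -0.1213]
```

View pics/m3.png

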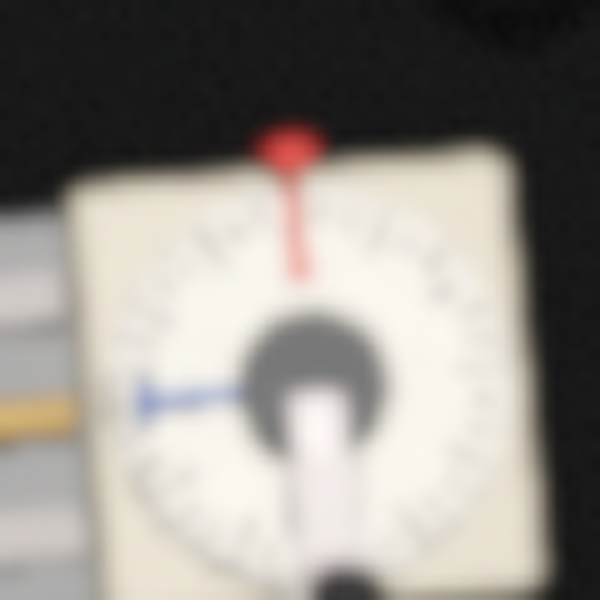

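View pics/s3c.png

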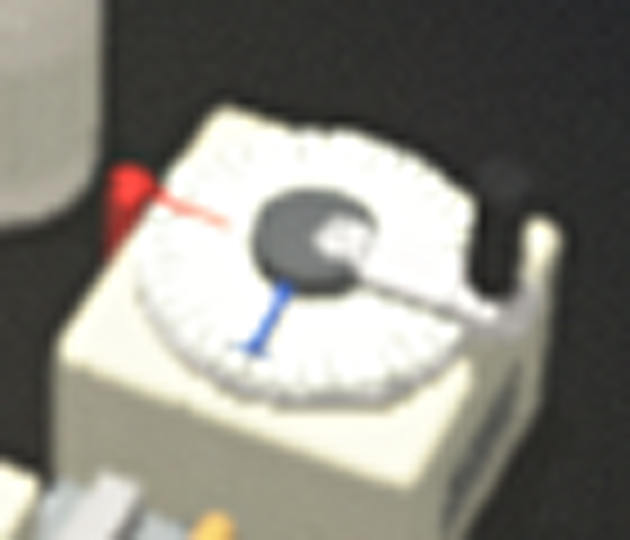

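```bash
python3 -c "
from h import *
r.finish_job(); print(r.read_state()['time_s'])"
```

```text
the job is handed in; nothing more can be done
the job is handed in; nothing more can be done
```

The dial line is back on the pointer with the slack taken up clockwise. The crank is released and the arm is clear. The job was handed in after about 40 s of robot time.

**What I did:** I held the crank sleeve loosely between the jaws and wound it anticlockwise.
- **Pick-up:** the push rose from under 1 N to about 4–5 N when the handle was about 7° short of the mark. I carried on to a handle angle of 116° past the mark.
- **Coming back clockwise:** the screw picked up again about 14° before the mark. That means the stage had been carried roughly 0.24 mm beyond its position for the mark.
- **Setting the mark:** I stopped slightly short, let go and checked with the camera, then nudged the dial the last 1.8° clockwise.

**Last checks:**
- **Dial:** the red line lies at about 2.9–3.1°, the pointer at 2.3–2.6° and the housing at 2.9–3.2°. That puts it on the mark to within about 0.5°, and the line runs straight into the pointer in the picture.
- **Force:** the highest push I read was about 6 N, against 16 N for the clutch. I did not touch the end stop.

**What disagreed or was not checked:**
- **Slack:** it came out as about 86° on the way out and about 97° on the way back. The slack was probably not fully taken up clockwise at the start. I relied on the return figure.
- **Handle angle:** worked out from the arm's position, the dial came out about 2° off the camera reading, so I trusted the camera.
- **Stage:** I did not measure its position directly, because the cameras are too coarse for that.
- **Other items on the bench:** I did not compare their positions before and after. The arm's path stayed well clear of them.

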